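# Restock the cracker rack and close the end stop on it

### The arm

A 7-joint arm with a two-finger parallel gripper is mounted at the origin on the work surface. World frame = base frame: x ahead of the robot, y to its left, z up, the work surface at z = 0. Lengths are in m, angles in rad, forces in N, time in s.
With the tool pointing down it reaches from about 0.35 to 0.9 m from the base axis. Payload 8.1 kg.
Tool frame: the origin (TCP) lies at the centre of the arm's flange, where the gripper is bolted on; the fingertips stand 178 mm ahead of it and the grasp point (between the pads) lies 159 mm ahead of it; z points along the fingers, y is the line along which they close (so a half turn about z gives the same grasp; the last joint's range is limited). The gripper opens to 92 mm and grips with 3 to 60 N. Pads are 19 mm wide; open, the fingers measure 130 mm over their backs; the gripper's body (75 mm by 190 mm) begins 47 mm behind the grasp point.
Start: joints at [1.124, 0.434, 0.025, 1.573, -0.012, 1.134, -0.075], TCP at [0.211, -0.588, 0.405] pointing down, gripper open.
Joint ranges: [-2.62, 2.62], [-0.44, 2.09], [-1.27, 1.32], [0.08, 2.57], [-1.32, 4.46], [0.12, 2], [-2.74, 2.74]. Speed limits (rad/s): [2.22, 2.22, 3.01, 3.01, 3.14, 3.14, 3.14].

### API

Orientations are given as a rotation vector (axis times angle).
In Python, from bench import manip gives the robot as it stands. Calls block until the motion is done:
- manip.reach(position, orientation): joint-space move of the TCP to a pose.
- manip.line_to(position, ori=None, rate=0.15): straight line of the TCP; ori=None keeps the orientation; rate is the mean speed in m/s.
- manip.goto_joints(angles): joint-space move.
- manip.grip(opening, newtons=None): finger opening in m; newtons is the grip in N (None keeps the last); returns when the fingers have stopped.
- manip.sleep(seconds).
- manip.ik(position, orientation): joint angles nearest the present ones, or None.
- manip.camera(name): name is "scene" or "top" or "wrist"; returns a dict with "color" (384x512x3 uint8, blue, green, red), "z_map" (384x512 float32, m along the optical axis (not along the pixel's ray), 0 where there is no reading), "fx", "fy", "cx", "cy" (pixels), "xyz" and "orientation" of the camera in the world. Camera axes: x right, y down, z forward; pixel columns grow to the right and rows downward; lengths in m; the calibration is good to about 2 mm. A picture is of the moment at which its call begins.
A pose or a line that the arm cannot do raises manip.MotionError and nothing moves.
- manip.sign_off(): hands the job in; it is judged then, once.
Trained networks look in the newest picture that a camera, given by its name, has taken for a name from the list of things; names that differ only in an ending like _2 or _b are one class to them, and where a whole thing is asked for, a point or a joint stands for the part that bears it (a point fixed in the world has none). Each returns a list of dicts, best first, with "conf" (0 to 1); they miss things now and then, are a little off and sometimes report something else, mostly with a low value. They report only what shows in the picture. A call takes as long as a camera call. They do not tell look-alikes from the thing itself.
- manip.cut_out(query, camera): "pixels" (384x512 bool, what is visible of it) and "xy" ([column, row] in pixels, amid what is visible of it).
- manip.place_of(query, camera): "xy" ([column, row] in pixels: a listed point, or the origin of a listed thing).
Readings, each from a call of its own:
- manip.current_t(): time.
- manip.current_qpos(): joint angles.
- manip.current_qd(): joint speeds.
- manip.current_joint_efforts(): joint torques, N m.
- manip.current_position(): TCP position.
- manip.current_tool_rot(): TCP orientation.
- manip.current_ft_force(): force on the tool from outside, world axes, zero at the start.
- manip.current_wrist_torque(): the same for the moment, N m.
- manip.current_gripper_width(): finger opening in m.
- manip.current_finger_force(): force on a finger pad.
Only numpy, scipy, OpenCV 4.12 (cv2) and the standard library are available. Lean on these libraries where they do the work, as an engineer would, in place of code of your own. Each camera call takes 0.05 s, during which the arm holds its last target. There are 200 camera calls.

### The job

One carton of crackers is still lying flat on the counter; the other two of its kind already stand in the display rack. Stand it on end and pack it into the rack in line with the others, sliding the end stop back as far as you need, then slide the stop up until all three stand upright and snug between it and the end panel, with no gaps. Do not drop it or let it fall over, do not crush the cartons, leave everything else on the counter where it is, and let go of everything.

Things in the scene. Friction and masses are not known exactly. Their poses are not given: they have to be found in the camera images.
- rack: White steel display rack fixed to the counter: tray 260 mm long (local y), 92 mm wide (local x). Origin on the counter under the middle of the tray's width; local z up. Tray floor 12 mm over the counter; channel 72 mm wide, centred on local x = 0, between lips whose tops are 41 mm over the counter. Fixed end panel at the local -y end, top 150 mm over the counter. The end stop slides along local y.
- row_end (a point): Point on the inner face of the rack's end panel, in the middle of the channel, at tray floor height: the row starts here and runs to the rack's local +y. Axes as the rack's; 110 mm from the rack's origin.
- stop (a joint): How far the end stop is slid open, in m: at 0 the clear length between end panel and stop face is 100 mm, at 0.08 (end of travel) 180 mm. Grows towards the rack's local +y. It slides with about 2 N of friction and stays where it is left; each carton it pushes along the floor adds up to about 3 N. Three cartons side by side without gaps make it 0.020.
- stop_grip (a point): Centre of the black grip bar on the outer side of the end stop: 16 mm wide (rack's x), 24 mm high, 52 mm long (rack's y), top 146 mm over the counter. The stop's face plate (top 145 mm) stands at its inner end, a strut under its outer end. The point lies 31 mm outward (rack's +y) of the stop's inner face. Axes as the rack's.
- carton_center (a point): Centre of the cracker carton lying flat on the counter: brown card with pale paper panels, 150 mm long (local x), 60 mm wide (local y), 40 mm thick (local z, vertical at the start), 0.11 to 0.23 kg, rigid, the same either way up or round. In the rack it stands on a 60 x 40 mm end, its 60 mm across the channel, its 40 mm along the row.
- carton: The same loose cracker carton; origin in the middle of the broad face it lies on, axes as for its centre.
- row1_center (a point): Centre of the first of two equal cracker cartons (150 x 60 x 40 mm, 0.11 to 0.23 kg) that stand on end, loose, in the rack; this one is next to the end panel. Local x: 60 mm, local y: 40 mm along the row, local z up. Its top is 162 mm over the counter.
- row2_center (a point): Centre of the second standing carton, between the first and the end stop; same axes. There are loose gaps of a few mm up to 17 mm beside and between the two.
- row1: The first standing carton; origin at the middle of its foot.
- row2: The second standing carton; origin at the middle of its foot.
- short_carton: Another product's carton, shorter and thicker (100 x 64 x 56 mm), lying flat near the cracker carton; not for the rack, leave it. Origin under its centre; local x along its 100 mm.
- jar_a: Jam jar, 68 mm across, 95 mm high, on the robot's side of the rack; leave it. Origin under its centre.
- jar_b: Jam jar, 68 mm across, 95 mm high, beyond the rack; leave it. Origin under its centre.
- jar_c: Small honey jar, 60 mm across, 80 mm high, between the rack and the lying carton on the robot's side; leave it. Origin under its centre.
- jar_d: Jam jar, 72 mm across, 100 mm high, beyond the rack; leave it. Origin under its centre.
- dressing: White dressing bottle, 64 mm across, 190 mm high, to the right of the rack; leave it. Origin under its centre.
- biscuit_tin: Round biscuit tin, 90 mm across, 150 mm high, beyond the rack to the right; leave it. Origin under its centre.
Things that resemble listed ones, but are neither listed nor needed, are in the scene too. What is shaped like the row1 but blue is not meant. What is shaped like the row2 but pink is not meant.

How it is judged:
By the outcome, as a careful person would: the job done as asked, in the order asked, and still so for the second after the job is handed in, with the robot touching nothing.
It also fails if it takes over 72 s, if anything falls off the work surface, if the arm or the gripper's body presses on something with over 40 N, if the wrist force passes 120 N, or if a joint passes its speed limit or range.

## Working session

There is one attempt and no reset: what is moved stays moved. The work goes in short steps, each a Python script; the robot and the scene stay as the last script left them, time stands still between calls to the robot, and variables do not carry over. Pictures are saved under pics/ and viewed, at most 10 in all, crops included, and the job is handed in when it is done.

```bash
mkdir -p pics; ls
cat > h.py <<'E'
import numpy as np, cv2
from scipy.spatial.transform import Rotation as R
from bench import manip
def cam(n):
    d=manip.camera(n); o=np.asarray(d["orientation"],float)
    d["R"]=R.from_rotvec(o).as_matrix() if o.shape==(3,) else (o if o.shape==(3,3) else R.from_quat(o).as_matrix())
    return d
def cloud(d):
    z=d["z_map"]; v,u=np.indices(z.shape)
    P=np.stack([(u-d["cx"])/d["fx"]*z,(v-d["cy"])/d["fy"]*z,z],-1)@d["R"].T+np.asarray(d["xyz"])
    P[z<=0]=np.nan
    return P
E
python3 - <<'E'
from h import *
ims=[]
for n in("scene","top"):
    d=cam(n); cv2.imwrite(f"pics/{n}0.png",d["color"]); P=cloud(d)
    print(n,d["xyz"],d["orientation"],d["fx"])
    for q in["rack","row_end","stop","stop_grip","carton_center","row1_center","row2_center","carton","short_carton","jar_a","jar_c","dressing","biscuit_tin"]:
        r=[(np.round(x["conf"],2),np.round(x["xy"]).astype(int).tolist()) for x in manip.place_of(q,n)[:3]] if q!="stop" else []
        c=[(np.round(x["conf"],2),x["pixels"].sum(),np.round(np.nanmedian(P[x["pixels"]],0),3).tolist()) for x in manip.cut_out(q,n)[:3]] if q in("rack","carton","stop","short_carton") else ""
        print(q,[(a,b,np.round(P[b[1],b[0]],3).tolist()) for a,b in r],c)
    print(manip.current_t())
    ims.append(d["color"])
E
```

```text
pics
scene [ 1.25644011 -0.67543282  0.79716093] [-2.03485597 -0.9638975   0.50426155] 479.2627002859054
rack [(np.float64(0.67), [240, 230], [0.578, -0.167, 0.045])] [(np.float64(0.61), np.int64(3434), [0.568, -0.203, 0.048])]
row_end [(np.float64(0.63), [216, 252], [0.579, -0.239, 0.02])] 
stop [] [(np.float64(0.72), np.int64(3645), [0.569, -0.199, 0.047]), (np.float64(0.71), np.int64(976), [0.359, -0.165, 0.066])]
stop_grip [(np.float64(0.69), [253, 174], [0.531, -0.088, 0.145])] 
carton_center [(np.float64(0.73), [366, 190], [0.66, 0.19, 0.039]), (np.float64(0.64), [365, 186], [0.649, 0.197, 0.042]), (np.float64(0.31), [264, 171], [0.387, 0.07, 0.008])] 
row1_center [(np.float64(0.81), [219, 221], [0.594, -0.235, 0.121]), (np.float64(0.78), [148, 216], [0.453, -0.334, 0.097]), (np.float64(0.16), [236, 229], [0.571, -0.173, 0.047])] 
row2_center [(np.float64(0.96), [234, 210], [0.586, -0.187, 0.122]), (np.float64(0.9), [147, 191], [0.435, -0.318, 0.151])] 
carton [(np.float64(0.97), [365, 190], [0.657, 0.189, 0.037])] [(np.float64(0.81), np.int64(1146), [0.639, 0.213, 0.038]), (np
[... 1890 characters left out ...]
p.int64(459), [0.558, -0.208, 0.161])]
short_carton [(np.float64(0.6), [127, 223], [0.444, 0.257, 0.056])] [(np.float64(0.96), np.int64(826), [0.437, 0.266, 0.056])]
jar_a [(np.float64(0.89), [292, 143], [0.686, -0.22, 0.095]), (np.float64(0.65), [204, 143], [0.679, 0.035, 0.1]), (np.float64(0.61), [188, 254], [0.36, 0.072, 0.078])] 
jar_c [(np.float64(0.89), [292, 143], [0.686, -0.22, 0.095]), (np.float64(0.65), [204, 143], [0.679, 0.035, 0.1]), (np.float64(0.61), [188, 254], [0.36, 0.072, 0.078])] 
dressing [(np.float64(0.65), [353, 189], [0.557, -0.401, 0.081])] 
biscuit_tin [(np.float64(0.95), [344, 148], [0.672, -0.368, 0.11]), (np.float64(0.69), [205, 142], [0.681, 0.032, 0.101])] 
1.7
```

Run:
```python
import cv2
cv2.imwrite("pics/top0b.png",cv2.resize(cv2.imread("pics/top0.png"),(768,576)))
cv2.imwrite("pics/scene0b.png",cv2.resize(cv2.imread("pics/scene0.png"),(768,576)))
```

```text
(no output)
```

View pics/top0b.png

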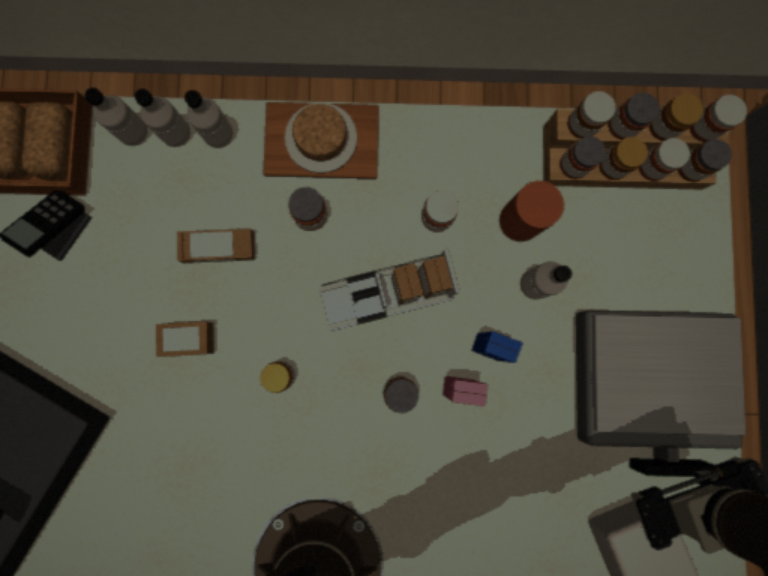

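View pics/scene0b.png

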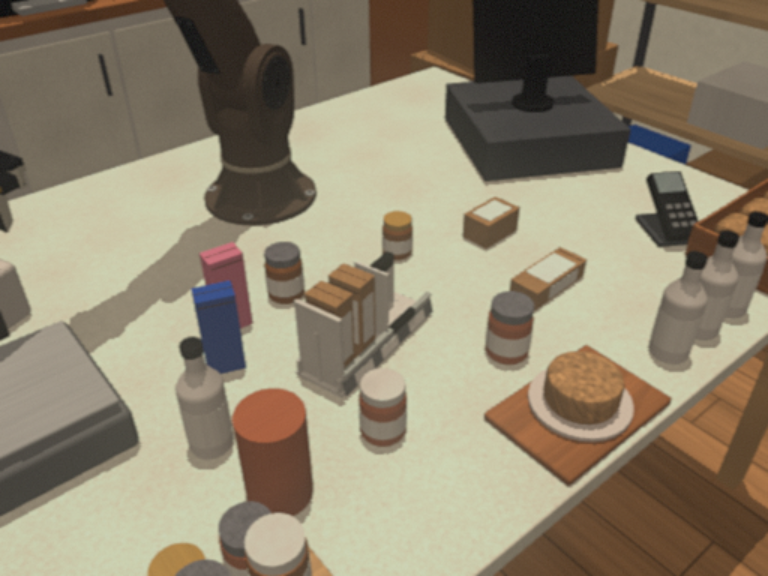

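The top view shows the carton at px (143,163) with its long axis along world y. The rack is around (263,193), tilted about 13°. Jar d (205,142) blocks the carton's near end, so I plan to grip its far (+y) end at a 45° tilt. Rolling half a turn about the tool axis then stands it up.

```bash
cat >> h.py <<'E'
def rect(P,lo,hi,c,r):
    m=(P[...,2]>lo)&(P[...,2]<hi)&(np.hypot(P[...,0]-c[0],P[...,1]-c[1])<r)
    m=cv2.morphologyEx(m.astype(np.uint8),cv2.MORPH_OPEN,np.ones((2,2)))>0
    n,l=cv2.connectedComponents(m.astype(np.uint8)); out=[]
    for i in range(1,n):
        k=l==i
        if k.sum()<40: continue
        (x,y),(w,h),a=cv2.minAreaRect((P[k][:,:2]*1000).astype(np.float32))
        if w<h: w,h,a=h,w,a+90
        out.append((int(k.sum()),np.round([x/1000,y/1000],4).tolist(),round(w,1),round(h,1),round((a+90)%180-90,1),round(float(np.median(P[k][:,2])),4)))
    return out
def tool(z,y):   # rotvec with tool z axis and closing axis y
    z=np.array(z,float);z/=np.linalg.norm(z);y=np.array(y,float);y-=z*(y@z);y/=np.linalg.norm(y)
    return R.from_matrix(np.c_[np.cross(y,z),y,z]).as_rotvec()
E
python3 - <<'E'
from h import *
d=cam("top");P=cloud(d)
print("lying",rect(P,.025,.055,(.63,.22),.12))
print("tops",rect(P,.152,.17,(.54,-.17),.1))
print("grip",rect(P,.135,.152,(.54,-.11),.13))
print("lips",rect(P,.03,.05,(.535,-.12),.18))
print("floor",rect(P,.006,.02,(.535,-.12),.18))
s=2**-.5
for yaw in (0,):
  for sg in(1,-1):
    print(manip.ik([.63,.268+.112,.136],tool([0,-s,-s],[sg,0,0])), manip.ik([.535,-.1+.112,.25],tool([.1,-s,-s],[-sg,-.2,0])))
    print(manip.ik([.53,-.07,.30],tool([0,0,-1],[sg*.97,sg*.23,0])))
E
```

```text
lying [(1028, [0.6222, 0.2294], 158.7, 56.9, -83.8, nan)]
tops [(332, [0.5609, -0.2167], 56.8, 42.5, 16.2, nan), (328, [0.5536, -0.1683], 68.0, 55.7, 15.2, nan)]
grip [(155, [0.5262, -0.1041], 75.5, 55.6, -43.8, 0.1445)]
lips [(226, [0.5412, -0.0483], 112.0, 36.1, -73.0, nan), (468, [0.5129, -0.1287], 247.7, 40.1, -74.3, nan)]
floor [(169, [0.5379, -0.1336], 71.2, 26.5, 9.8, nan), (409, [0.5098, -0.0314], 70.8, 55.8, 16.9, nan)]
[-0.49959547  1.1200936  -0.53601506  1.1811553   0.91214224  1.70843652
 -1.17937285] [ 0.32880593  0.84752055 -1.06940126  1.93562792  1.28393723  1.67765812
  2.02157294]
[ 0.47577489  0.4786264  -0.60258006  1.88062336  0.34355094  0.88665166
 -0.06196343]
[-0.36338811  1.22783029 -0.89109291  1.16348322  1.16108408  1.90117704
  1.86719877] [-0.03484243  0.61729917 -0.47478954  1.9646047   1.07668512  1.27670257
 -1.2760871 ]
[-0.72194262  0.65761616  1.15445973  1.9748713  -0.72535705  1.00219188
 -2.12402787]
```

Run:
```python
from h import *
p=manip.current_position(); manip.line_to([p[0],p[1],.48],rate=.3)
a=np.radians(15.5); ex=np.array([np.cos(a),np.sin(a),0])
manip.reach([.53,-.10,.50],tool([0,0,-1],ex))
d=cam("wrist");P=cloud(d); print(d["xyz"],d["fx"],manip.current_t(),manip.current_qpos())
cv2.imwrite("pics/w1.png",d["color"]); np.save("w1.npy",P)
print("tops",rect(P,.155,.17,(.54,-.17),.12))
print("grip",rect(P,.138,.152,(.54,-.09),.12))
print("lips",rect(P,.035,.047,(.535,-.12),.2))
print("floor",rect(P,.006,.02,(.535,-.12),.2))
for q in["stop_grip","row_end","row1_center","row2_center"]:
    for x in manip.place_of(q,"wrist")[:2]:
        u,v=np.round(x["xy"]).astype(int); print(q,x["conf"],u,v,P[v,u])
```

```text
[ 0.50866881 -0.02558366  0.47973291] 313.08698995069784 4.3 [ 0.56455527  0.29526193 -0.61924513  1.59341684  0.17605266  1.30971547
  0.18798057]
tops [(1890, [0.5762, -0.1692], 120.3, 48.3, -40.5, nan), (873, [0.5395, -0.1593], 175.0, 59.6, -64.0, nan)]
grip [(1028, [0.5253, -0.1136], 92.2, 78.0, -52.3, nan), (209, [0.5567, -0.1437], 78.9, 29.1, -14.1, nan), (263, [0.5718, -0.1975], 79.8, 32.0, -18.1, nan)]
lips [(344, [0.4734, -0.0373], 60.1, 9.1, -73.3, nan), (348, [0.5489, -0.0161], 60.2, 13.6, -77.9, nan), (80, [0.6744, 0.0164], 34.7, 5.1, -49.2, 0.0428), (134, [0.3617, -0.1425], 57.6, 16.2, -64.5, 0.0389), (60, [0.5454, -0.0836], 16.7, 10.1, 69.9, 0.0466), (63, [0.5793, -0.111], 28.5, 6.4, -59.1, nan), (247, [0.511, -0.1607], 91.7, 13.7, -76.0, nan), (224, [0.6, -0.1775], 103.8, 9.6, -69.5, nan), (46, [0.5232, -0.207], 85.7, 6.9, -82.5, 0.0449), (102, [0.6372, -0.1529], 181.6, 36.7, -57.2, 0.0465)]
floor [(2186, [0.511, -0.0278], 70.3, 57.8, 15.7, nan), (60, [0.6756, 0.0154], 31.5, 5.0, -47.8, 0.0145), (77, [0.3645, -0.1393], 39.2, 7.4, -62.5, 0.0102), (104, [0.6383, -0.1452], 180.0, 43.6, -57.0, 0.0183)]
stop_grip 0.62 257 148 [ 0.52521441 -0.08009076  0.14647927]
row1_center 0.6 257 191 [ 0.54177559 -0.13942865  0.10435375]
row1_center 0.6 335 245 [ 0.67876184 -0.20233896  0.06212223]
row2_center 0.94 104 237 [ 0.37018532 -0.2447678   0.11954028]
row2_center 0.79 260 202 [ 0.54511953 -0.13934487  0.14339825]
```

View pics/w1.png

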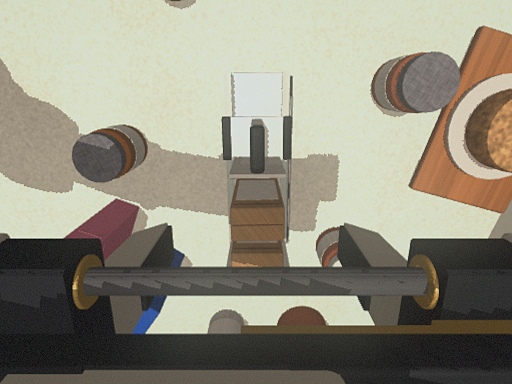

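```bash
cat >> h.py <<'E'
A=np.radians(15.6); EX=np.array([np.cos(A),np.sin(A),0]); EY=np.array([-np.sin(A),np.cos(A),0]); C=np.array([.5112,-.0270,0])
def rt(P): return np.stack([(P-C)@EX,(P-C)@EY,P[...,2]],-1)
E
python3 - <<'E'
from h import *
P=np.load("w1.npy");Q=rt(P);I=cv2.imread("pics/w1.png").max(-1)
m=(Q[...,2]>.140)&(Q[...,2]<.152)&(abs(Q[...,0])<.05)&(I<70)&(np.indices(I.shape)[0]<180)
print("bar",m.sum(),np.percentile(Q[m],[2,50,98],axis=0).round(4).tolist())
m=(Q[...,2]>.158)&(Q[...,2]<.168)&(abs(Q[...,0])<.05)&(np.indices(I.shape)[0]<235)
print("row2top",m.sum(),np.percentile(Q[m],[2,50,98],axis=0).round(4).tolist())
m=(Q[...,2]<.02)&(Q[...,2]>.008)&(abs(Q[...,0])<.034)&(Q[...,1]>-.08)&(Q[...,1]<.1)
print("floor",m.sum(),np.percentile(Q[m],[1,50,99],axis=0).round(4).tolist())
d=cam("top");T=rt(cloud(d));
m=(T[...,2]>.155)&(T[...,2]<.17)&(abs(T[...,0])<.06)
ys=np.sort(T[m][:,1]); print("tops along",np.histogram(ys,np.arange(-.25,-.08,.005)))
m=(T[...,2]>.14)&(T[...,2]<.154)&(abs(T[...,0])<.06); print(np.histogram(T[m][:,1],np.arange(-.26,0,.01)))
E
```

```text
bar 188 [[-0.0085, -0.0818, 0.1418], [-0.0019, -0.0697, 0.145], [0.0057, -0.0348, 0.1468]]
row2top 1540 [[-0.0295, -0.1484, 0.1596], [-0.0, -0.1318, 0.1618], [0.0277, -0.1167, 0.1633]]
floor 2066 [[-0.0333, -0.0295, 0.0098], [0.0, 0.0011, 0.0118], [0.0332, 0.0294, 0.0138]]
tops along (array([ 0,  0,  0,  0,  0,  0,  0, 25, 28, 10,  1,  0,  0,  0,  0,  0,  0,
        0,  0,  0,  0,  0,  0,  0,  0,  0,  0,  0,  0,  0,  0,  0,  0]), array([-0.25 , -0.245, -0.24 , -0.235, -0.23 , -0.225, -0.22 , -0.215,
       -0.21 , -0.205, -0.2  , -0.195, -0.19 , -0.185, -0.18 , -0.175,
       -0.17 , -0.165, -0.16 , -0.155, -0.15 , -0.145, -0.14 , -0.135,
       -0.13 , -0.125, -0.12 , -0.115, -0.11 , -0.105, -0.1  , -0.095,
       -0.09 , -0.085]))
(array([ 0,  0,  0, 52, 47,  0,  0,  0,  0,  0,  0,  0,  0,  0,  0,  0,  0,
        0,  0,  0,  0,  0,  0,  0,  0]), array([-0.26, -0.25, -0.24, -0.23, -0.22, -0.21, -0.2 , -0.19, -0.18,
       -0.17, -0.16, -0.15, -0.14, -0.13, -0.12, -0.11, -0.1 , -0.09,
       -0.08, -0.07, -0.06, -0.05, -0.04, -0.03, -0.02, -0.01]))
```

Run:
```python
from h import *
g=C+EY*-.061; g[2]=.295
o=tool([0,0,-1],EX)
manip.line_to([g[0],g[1],.36],o,rate=.3)
manip.line_to(g,rate=.15)
manip.grip(.0,20); print("w",manip.current_gripper_width())
f0=np.array(manip.current_ft_force())
for s in np.arange(.01,.0581,.012):
    manip.line_to(g+EY*s,rate=.08); print(s,(np.array(manip.current_ft_force())-f0)@EY)
manip.grip(.05); 
q=np.array(manip.current_position()); manip.line_to([q[0],q[1],.45],rate=.3)
print(manip.current_position(),manip.current_t())
# towards the carton
manip.reach([.62,.20,.50],tool([0,0,-1],[1,0,0]))
d=cam("wrist");P=cloud(d);cv2.imwrite("pics/w2.png",d["color"])
t=cam("top");T=cloud(t)
for M in(P,T):
    m=(M[...,2]>.034)&(M[...,2]<.048)&(np.hypot(M[...,0]-.625,M[...,1]-.22)<.11)
    k=M[m][:,:2].astype(np.float64); c=k.mean(0); ev=np.linalg.eigh(np.cov(k.T))[1][:,1]
    if ev[1]<0: ev=-ev
    w=(k-c)@np.array([ev[1],-ev[0]]); l=(k-c)@ev
    print("lying",m.sum(),c,ev,np.percentile(l,[1,99]),np.percentile(w,[1,99]))
Q=rt(T); m=(Q[...,2]>.14)&(Q[...,2]<.152)&(abs(Q[...,0])<.012)&(Q[...,1]>-.1); print("bar",m.sum(),np.percentile(Q[m],[3,97],axis=0))
m=(Q[...,2]>.157)&(Q[...,2]<.167)&(abs(Q[...,0])<.05);print(np.histogram(Q[m][:,1],np.arange(-.22,-.1,.005))[0])
print(manip.current_t())
```

```text
w 0.015622523092491921
0.01 2.2301004766273205
0.022 1.3161379346808124
0.033999999999999996 2.1367903413969866
0.046 1.8657431138419311
0.057999999999999996 -7.757137235974736
[ 0.51182387 -0.02987194  0.45024005] 9.7917
lying 4692 [0.6261541  0.23080799] [-0.07177956  0.99742052] [-0.07650324  0.06961165] [-0.0293263   0.02933537]
lying 725 [0.62852303 0.20536055] [-0.01852772  0.99982835] [-0.05413451  0.05792743] [-0.0301929   0.02905684]
bar 124 [[-0.00835109 -0.03578226  0.14200198]
 [ 0.00751574  0.01721523  0.14891534]]
[ 0 25 37 45 38 40 39 42 40 13  0  0 26 37 41 38 42 41 40 37 18  0  0]
10.9083
```

View pics/w2.png

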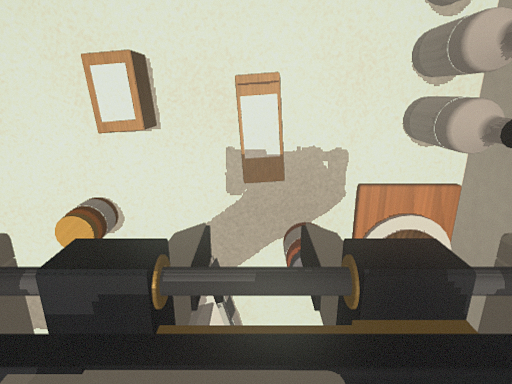

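The stop is open at the end of its travel, with its face at t≈-0.040 and row 2's near side at t≈-0.1175. In w2.png the carton lies at px (235–283, 72–182), with free space around its far end. Next I'll check reachability for both wrist choices.

```bash
cat >> h.py <<'E'
Z=np.array([0,0,1.]); U=np.array([-.072,.997,0]); U/=np.linalg.norm(U); V=np.cross(Z,U)
CT=np.array([.6264,.2274,.020]); GP=CT+.053*U+.005*Z; a5=np.radians(50)
TP=np.sin(a5)*U+np.cos(a5)*Z; TF=np.sin(a5)*Z+np.cos(a5)*EY
PICK=GP+.159*TP
PT=C+EY*-.089; PT[2]=.089                    # carton centre, 2 mm above floor
PLACE=PT+.053*Z+.005*EY+.159*TF
E
python3 - <<'E'
from h import *
print(PICK,PLACE)
for sg in(1,-1):
    op=tool(-TP,sg*V); of=tool(-TF,sg*EX)
    for n,p,o in[("pre",PICK+.08*TP,op),("pick",PICK,op),("lift",PICK+.33*Z,op),("lift2",PICK+[-.05,-.1,.33],op),("hov",PLACE+.2*Z,of),("place",PLACE,of),("out",PLACE+.08*TF,of)]:
        q=manip.ik(p,o); print(sg,n,None if q is None else np.round(q,2))
E
```

```text
[0.61380924 0.40174703 0.12720323] [ 0.50630479 -0.00946733  0.26380107]
1 pre [-0.57  1.18 -0.71  1.01  1.06  1.97  1.99]
1 pick [-0.42  1.26 -0.89  1.16  1.22  1.97  1.89]
1 lift [-0.73  0.79 -0.16  0.98  0.74  2.    2.43]
1 lift2 [-0.46  0.65 -0.52  1.31  0.85  1.97  2.24]
1 hov [ 0.09  0.24 -0.52  1.85  0.84  1.33 -0.47]
1 place [-0.02  0.5  -0.41  2.08  1.08  1.07 -0.91]
1 out [-0.07  0.41 -0.48  2.02  0.94  1.2  -0.83]
-1 pre [-0.73  1.1  -0.29  1.04  0.77  1.78 -1.03]
-1 pick [-0.68  1.1  -0.26  1.19  0.78  1.63 -1.08]
-1 lift [-0.73  0.79 -0.16  0.98  0.74  2.   -0.71]
-1 lift2 [-0.52  0.63 -0.42  1.32  0.81  1.93 -0.86]
-1 hov [ 0.49  0.38 -1.06  1.82  0.99  1.5   2.56]
-1 place [ 0.41  0.73 -1.07  2.04  1.28  1.47  2.1 ]
-1 out [ 0.32  0.6  -1.06  1.99  1.12  1.5   2.17]
```

Run:
```python
from h import *
op=tool(-TP,-V)
manip.grip(.092)
manip.reach(PICK+.1*TP+.12*Z,op)
manip.line_to(PICK+.06*TP,rate=.3)
manip.line_to(PICK,rate=.12)
f0=np.array(manip.current_ft_force())
manip.grip(.0,30); print("w",manip.current_gripper_width(),manip.current_finger_force(),f0)
manip.line_to(PICK+.03*Z,rate=.1)
manip.line_to(PICK+np.array([-.03,-.06,.32]),rate=.3)
print("w",manip.current_gripper_width(),np.array(manip.current_ft_force())-f0,manip.current_qpos(),manip.current_t())
d=cam("scene");cv2.imwrite("pics/s2.png",cv2.resize(d["color"],(768,576)))
```

```text
w 0.060039595143769116 29.99885380268097 [-0.29069866  0.73831866  0.26317851]
w 0.05987953907904863 [ 0.26896968 -0.72334945 -2.30314306] [-0.60729251  0.69717805 -0.32275516  1.21034378  0.78615172  1.93830122
 -0.82991726] 16.2333
```

View pics/s2.png

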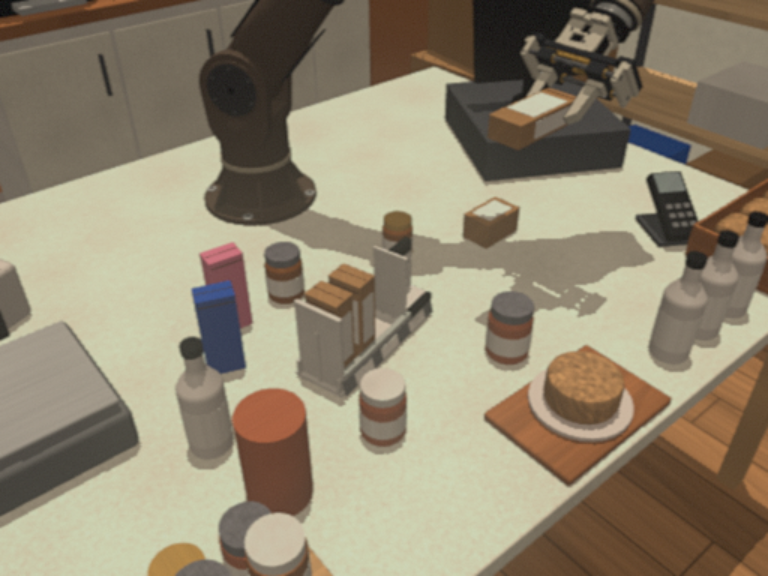

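The carton is held firmly and nearly level (scene px 490–575, 90–150). Next I roll it to the hover above the rack and check how it hangs.

Run:
```python
from h import *
of=tool(-TF,-EX)
manip.reach(PLACE+.16*Z,of)
print(manip.current_qpos(),manip.current_t(),manip.current_gripper_width())
d=cam("scene");P=cloud(d);cv2.imwrite("pics/s3.png",d["color"][40:260,150:420].repeat(2,0).repeat(2,1))
Q=rt(P); np.save("s3.npy",Q)
c=manip.cut_out("carton","scene")
for x in c[:3]: print(x["conf"],x["pixels"].sum(),np.nanmedian(Q[x["pixels"]],0))
# held carton: face towards +x and -y(end-panel side)
m=(abs(Q[...,1]+.089)<.04)&(Q[...,0]>.015)&(Q[...,0]<.045)&(Q[...,2]>.17)&(Q[...,2]<.28)
q=Q[m]
for z in np.arange(.165,.29,.015):
    k=q[abs(q[:,2]-z)<.0075]
    if len(k)>5: print(round(z,3),len(k),np.percentile(k,[3,50,97],axis=0)[:,:2].round(4).tolist())
```

```text
[ 0.46821433  0.43268014 -1.06269589  1.87977275  1.03352264  1.4778654
  2.46720406] 19.0583 0.05984200396840417
0.94 1878 [ 0.01043283 -0.10661125  0.25900044]
0.75 3712 [ 0.01627044 -0.1469323   0.04826187]
0.18 81 [[0.0164, -0.1084], [0.0287, -0.0972], [0.0308, -0.0699]]
0.195 83 [[0.0165, -0.1098], [0.0287, -0.0978], [0.0306, -0.069]]
0.21 83 [[0.0158, -0.1091], [0.029, -0.0981], [0.0314, -0.07]]
0.225 90 [[0.0164, -0.1093], [0.0291, -0.1001], [0.0316, -0.0693]]
0.24 94 [[0.0153, -0.1093], [0.029, -0.1003], [0.0315, -0.071]]
0.255 96 [[0.0164, -0.1092], [0.029, -0.0973], [0.031, -0.0694]]
0.27 93 [[0.0165, -0.1091], [0.0293, -0.1009], [0.0311, -0.0707]]
0.285 9 [[0.0216, -0.1081], [0.0288, -0.0991], [0.0307, -0.0863]]
```

View pics/s3.png

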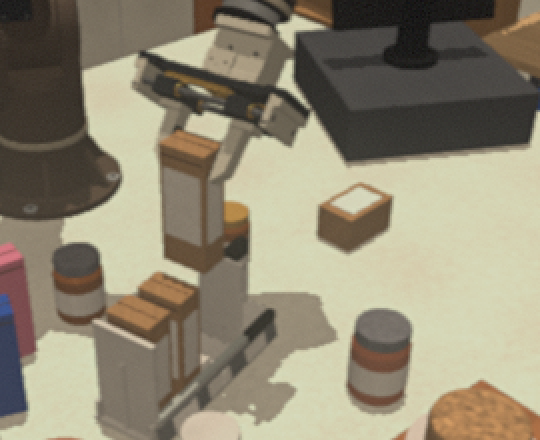

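The carton hangs vertical and centred: x face at +30 mm, row span -0.109 to -0.0695. Now I lower it.

Run:
```python
from h import *
of=tool(-TF,-EX)
manip.line_to(PLACE+.004*Z,rate=.12)
f0=np.array(manip.current_ft_force()); print(f0)
for dz in np.arange(.003,-.0051,-.001):
    manip.line_to(PLACE+dz*Z,rate=.03); f=np.array(manip.current_ft_force())-f0; print(round(dz,4),f.round(2))
    if f[2]>3: break
manip.grip(.07); manip.sleep(.3); manip.grip(.09)
p=np.array(manip.current_position())
manip.line_to(p+.09*TF,rate=.12); manip.line_to(p+.09*TF+.12*Z,rate=.3)
d=cam("scene");Q=rt(cloud(d));cv2.imwrite("pics/s4.png",d["color"][60:260,150:420].repeat(2,0).repeat(2,1))
m=(abs(Q[...,1]+.085)<.05)&(Q[...,0]>.015)&(Q[...,0]<.045)&(Q[...,2]>.04)&(Q[...,2]<.18)
q=Q[m];print("top",np.percentile(q[:,2],99))
for z in(.06,.1,.14,.155):
    k=q[abs(q[:,2]-z)<.007]
    if len(k)>5: print(z,len(k),np.percentile(k,[3,50,97],axis=0)[:,:2].round(4).tolist())
print(manip.current_position(),manip.current_t())
```

```text
[-0.55671704  0.8701161  -2.67905944]
0.003 [ 1.   -0.29  2.06]
0.002 [ 0.5  -1.11 -0.12]
0.001 [ 0.8  -0.47  1.53]
0.0 [ 0.46 -1.3   1.75]
-0.001 [ 0.79 -1.14  3.66]
top 0.16271443501725225
0.06 77 [[0.0185, -0.1325], [0.0288, -0.0966], [0.031, -0.0351]]
0.1 82 [[0.02, -0.1337], [0.0292, -0.1016], [0.0309, -0.036]]
0.14 91 [[0.0175, -0.134], [0.0287, -0.1015], [0.0312, -0.0355]]
0.155 143 [[0.0161, -0.1332], [0.0272, -0.1032], [0.0307, -0.0725]]
[0.49065072 0.04549112 0.4508872 ] 24.6583
```

View pics/s4.png

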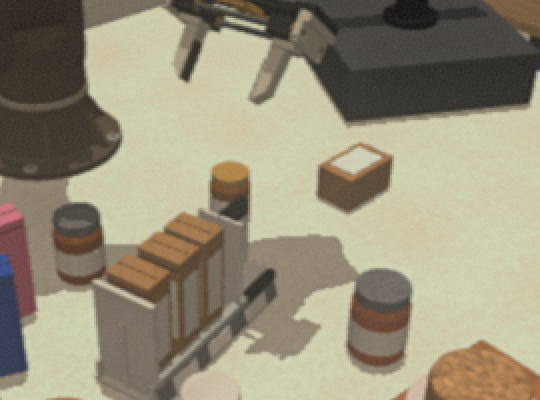

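All three cartons stand in line, the new one second from the stop at crop px (195,255). Now I push the stop in.

Run:
```python
from h import *
g=C+EY*-.009; g[2]=.295
o=tool([0,0,-1],EX)
manip.grip(.05)
manip.reach([g[0],g[1],.45],o)
manip.line_to(g+.03*Z,rate=.3); manip.line_to(g,rate=.12)
manip.grip(.0,40); print("w",manip.current_gripper_width())
f0=np.array(manip.current_ft_force()); p0=np.array(manip.current_position())
for s in list(np.arange(.01,.0541,.011))+list(np.arange(.055,.0661,.001)):
    manip.line_to(g-EY*s,rate=.05 if s<.054 else .02)
    f=(np.array(manip.current_ft_force())-f0)@EY
    print(round(s,3),((np.array(manip.current_position())-p0)@EY).round(4),round(f,2))
    if f>19: break
print(manip.current_t())
```

```text
w 0.01604034753728936
0.01 -0.0107 -3.29
0.021 -0.0217 -2.67
0.032 -0.0327 -2.69
0.043 -0.0434 -1.95
0.054 -0.0542 -0.65
0.055 -0.0545 1.75
0.056 -0.0551 3.41
0.057 -0.056 2.57
0.058 -0.0569 3.34
0.059 -0.0578 4.62
0.06 -0.0587 4.1
0.061 -0.0597 4.75
0.062 -0.0604 5.17
0.063 -0.0606 8.44
0.064 -0.0608 12.34
0.065 -0.061 15.31
0.066 -0.0612 18.54
33.9167
```

Run:
```python
from h import *
manip.grip(.05); q=np.array(manip.current_position()); print(q,manip.current_ft_force())
manip.line_to([q[0],q[1],.40],rate=.2); manip.reach([.40,.12,.50],tool([0,0,-1],EX))
d=cam("scene");cv2.imwrite("pics/s5.png",cv2.resize(d["color"][90:240,170:370],(800,600),interpolation=cv2.INTER_CUBIC))
Q=rt(cloud(cam("top")))
m=(Q[...,2]>.155)&(Q[...,2]<.168)&(abs(Q[...,0])<.02)&(abs(Q[...,1]+.14)<.12);print(np.histogram(Q[m][:,1],np.arange(-.23,-.08,.005))[0],np.percentile(Q[m][:,1],[1,99]))
m=(Q[...,2]>.138)&(Q[...,2]<.152)&(abs(Q[...,0])<.012)&(Q[...,1]>-.15)&(Q[...,1]<0); print("bar",np.percentile(Q[m][:,1],[2,98]))
print(manip.current_t())
```

```text
[ 0.53137309 -0.09926989  0.29498785] [-0.44233242  0.33685088 -0.42288003]
[ 0  0 10 26 28 29 25 29 26 29 24 29 26 28 27 26 29 25 28 27 27 26 26 27
 28 27 18  0  0  0] [-0.21548162 -0.09796248]
bar [-0.0962148  -0.04206003]
36.5083
```

View pics/s5.png

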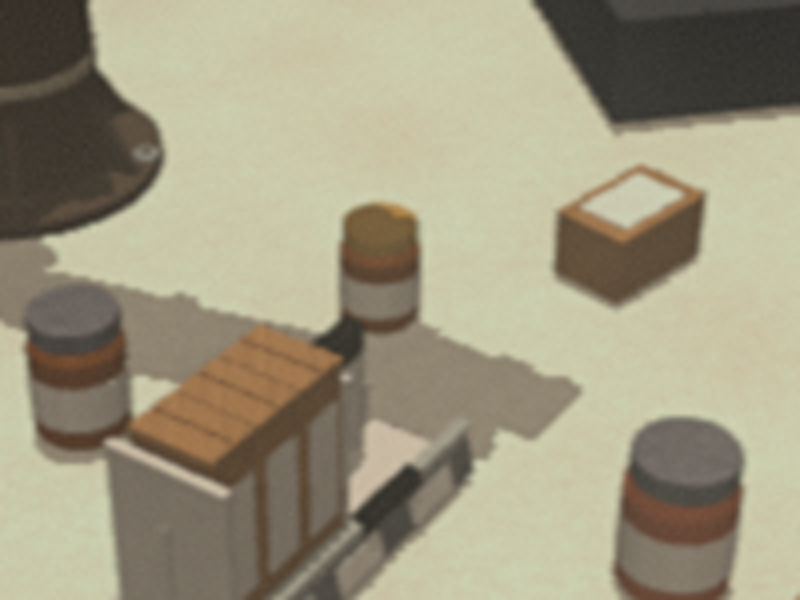

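The three cartons stand in one tight block (px 130–345, 325–600) against the end panel, with the stop close behind. Everything else is where it was.

```bash
python3 -c "
from bench import manip
print(manip.sign_off())"
```

```text
the job is handed in; nothing more can be done
None
```

The carton was stood on end and packed into the rack, and the stop slid up until all three stood upright with no visible gaps; I let go of everything and handed the job in with the robot clock at about 36.5 s of the 72 s allowed.

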